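# Find the high spot on a prop's drive wheel with a dial indicator

## Task

The rubber-tyred drive wheel of the animated figure thumps once every turn. On the checking stand, slide the dial indicator up to the wheel until the tyre has pushed its plunger in about 4 mm, then turn the wheel by its crank handle under the plunger to find the tyre's highest spot, and leave the wheel standing with that spot under the plunger and the indicator still bearing on it, ready for marking. Be gentle with the indicator: move it by its post, do not knock or press on it, and never run its plunger to the end of its travel; leave the other things on the counter alone.

Things in the scene. Friction and masses are not known exactly. Their poses are not given: they have to be found in the camera images.
- stand: Green checking stand, fixed to the counter: a base plate 150 x 370 mm, 16 mm high, with a slide bed along its own y. The wheel turns on an upright spindle at its +y end; the dial indicator stands on a carriage on its -y part with the plunger pointing along the stand's +y, straight at the wheel's axis. Origin: underside of the base plate, 110 mm from the wheel's axis; z is up.
- hub (a point): The wheel's axis (upright) at the height of the tyre's top face, 67 mm above the counter. The wheel turns either way, any number of turns, with a light drag (about 0.1 N m), and stays where it is left. Its black rubber tyre is 22 mm wide (45 to 67 mm above the counter), plain radius 70 mm.
- rim (a point): Fixed point of the stand where the plunger's line meets the tyre's plain rim, 56 mm above the counter, 70 mm from the wheel's axis. The tyre swells to 73 mm radius at its one highest spot (fading out 25 degrees either side); elsewhere it has a lesser swelling of 1.5 mm, not the one wanted. Where they lie relative to the crank handle differs each time and is not given.
- wheel: The aluminium crank disc, 120 mm across, bolted in the tyre and turning with it; origin on the wheel's axis, 67 mm above the counter; z up, x points to the crank handle. Its central boss reaches 78 mm above the counter.
- handle (a point): Grip point of the crank handle, on the handle's axis, 102 mm above the counter: an upright black sleeve 16 mm in diameter and 44 mm long (76 to 120 mm above the counter), running free on a pin 45 mm from the wheel's axis, so it can be held fast with unchanging gripper heading while it is led round the axis on a circle of 45 mm radius.
- carriage: The indicator's carriage: slides along the stand's y only (+y to the wheel; at the start the tip is 15 to 35 mm from the tyre). Stiff (8 N), stays where left. Origin: below the tip of the fully extended plunger, 26 mm above the counter.
- dial: The dial indicator on the carriage, 72 mm across, its dial facing up, carrying the needle; origin at the dial's centre, 78 mm behind the carriage's origin (-y), 26 mm above the counter; its top is 72 mm above the counter. A delicate instrument: the robot should not press on it (at most 5 N); move it by the post.
- post (a point): Grip point on the carriage's upright steel post, by which it is pushed: post 16 mm in diameter, standing 152 mm behind the carriage's origin (-y), its axis 38 mm behind the dial's rim, its top 109 mm above the counter; this point is on its axis, 93 mm above the counter.
- plunger: The indicator's sprung plunger (5 mm rod with a ball end 8 mm across), 56 mm above the counter, moves along the stand's y: 10 mm of travel, 1.0 N when fully out, rising to 3.5 N fully in. It takes no harm up to 6 N. Origin: its tip.
- tip (a point): The foremost point of the plunger's ball end, 56 mm above the counter.
- needle (a joint): The dial's reading as the needle's angle in rad: 0 with the plunger fully out (needle pointing at the long thick mark, towards the wheel), turning clockwise from above 0.628 rad per mm that the plunger is pushed in: one whole turn of the dial is the whole 10 mm of travel. Long marks are 1 mm apart.
- tub: Bystander: open clear plastic tub 130 x 170 x 60 mm, origin under its centre.
- control_box: Bystander: black control box 130 x 160 x 45 mm with a knob on top, origin under its centre.
- screwdriver: Bystander: yellow-handled screwdriver lying on the counter, about 200 mm long.
- tape_measure: Bystander: tape measure 62 x 34 x 60 mm standing on edge, origin under its centre.

How it is judged:
On the way, in this order (a step that is already met when the one before it is completed fails the run):
1. the indicator bears on the tyre, its plunger pushed in by 2 mm or more (value of joint needle above 1.257 rad and contact force between plunger and anything else above 0.5 N), for 0.3 s.
2. the wheel is turned with the plunger bearing on it (the crank handle has come 25 mm or more from where it began) (distance of handle from where it was at the start of the episode above 0.025 m and value of joint needle above 0.2 rad and contact force between plunger and anything else above 0.5 N), for 0.1 s.
At the end, for the whole second after the job is handed in: The tyre's high spot is under the plunger (the tip is held 71.9 mm or more from the wheel's axis; at the very top, where the rubber gives a little, it is about 72.6 mm), the plunger bears on it with 3.5 to 9.6 mm pushed in, wheel and carriage are at rest and nothing is touched (horizontal distance between tip and hub between 0.0719 and 0.074 m and value of joint needle between 2.2 and 6.03 rad and contact force between plunger and anything else above 0.5 N and angular speed of wheel below 0.05 rad/s and linear speed of carriage below 0.005 m/s).
It fails at once if the plunger is run to the end of its travel (9.6 mm of 10) (value of joint needle above 6.03 rad).
It fails at once if the plunger is pressed or struck with more than 6 N (contact force between plunger and anything else above 6 N).
It fails at once if the robot presses on the dial indicator with more than 5 N (contact force between any of the fingers, the arm and dial above 5 N).
It fails at once if a bystander is moved by more than 20 mm (distance of any of tub, control_box, screwdriver, tape_measure from where it was at the start of the episode above 0.02 m).
It also fails if it takes over 70 s, if anything falls off the work surface, if the arm or the gripper's body presses on something with over 40 N, if the wrist force passes 120 N, or if a joint passes its speed limit or range.

## Robot

A 7-joint arm with a two-finger parallel gripper is mounted at the origin on the work surface. World frame = base frame: x ahead of the robot, y to its left, z up, the work surface at z = 0. Lengths are in m, angles in rad, forces in N, time in s.
With the tool pointing down it reaches from about 0.4 to 0.85 m from the base axis. Payload 6.9 kg.
Tool frame: the origin (TCP) lies midway between the tips of the shut fingers; the grasp point (between the pads) lies 19 mm behind it; z points along the fingers, y is the direction in which the jaws open and shut (so a half turn about z gives the same grasp; the last joint's range is limited). The gripper opens to 85 mm and grips with 20 to 120 N. Pads are 22 mm wide; open, the fingers measure 114 mm over their backs; the gripper's body (76 mm by 85 mm) begins 54 mm behind the grasp point. The pads swing forward as they close: fully open they stand 13 mm farther back than shut.
Start: joints at [1.24, 0.507, -0.238, 1.5, 0.126, 1.149, -0.155], TCP at [0.264, -0.567, 0.231] pointing down, gripper open.
Joint ranges: [-3.08, 3.08], [-0.24, 2.05], [-1.43, 1.35], [0, 2.5], [-1.52, 4.66], [0.17, 1.96], [-2.89, 2.89]. Speed limits (rad/s): [2.39, 2.39, 3.14, 3.14, 3.14, 3.14, 3.14].

## Interface

Orientations are given as a unit quaternion [x, y, z, w].
In Python, from workcell import arm, eyes gives the robot as it stands.
- The arm moves only by the tool move_arm, never from a script. Its argument "series" is a list of rows, each an object with "delta_pos": the shift along the world's x, y, z in cm, a list of three; "yaw": the turn about the world's z in rad; "gripper": the closure, from 0 (fully open) to 1 (shut). In form: [{"delta_pos": [x, y, z], "yaw": yaw, "gripper": gripper}, ...]. A call has exactly 5 rows; each row shifts and turns the commanded pose from where the row before left it; what a row does not reach is not made up. A row lasts 1/12 s, in which the tool goes at most 41.7 mm and 7.16 degrees, less where a joint would pass 70% of its speed; a pose out of reach is approached as far as the arm can. A call with a gripper value outside its range is refused whole. The fingers move at their own pace and stop on an object; the grip force is fixed at half the most. Time passes only in rows, so rows that do not move let the fingers close, or fill a call up. It gives the time, the measured TCP pose, the force and the opening at its end, in the units of the state.
- arm.state(): the state, without advancing time (a new reading comes with each control period).
- eyes.get_image(name): name is "scene" or "top" or "wrist"; returns the picture (480x640x3 uint8, red, green, blue); there is no depth.
- eyes.camera_params(name): a dict with "camera_matrix" (3x3 intrinsics, pixels), "xyz" and "attitude" of the camera in the world; the wrist camera has in their place "tool_from_camera" (4x4, takes a point from camera to tool coordinates, whose origin is the TCP and whose axes are the flange's). Camera axes: x right, y down, z forward; pixel columns grow to the right and rows downward; lengths in m; the calibration is good to about 2 mm. A picture is of the moment at which its call begins: read the wrist's pose just before it. camera_params takes no time and is no camera call.
- arm.job_done(): hands the job in, once; it reports no verdict.
The state is a dict: "t": time; "joint_pos": joint angles; "qd": joint speeds; "joint_efforts": joint torques, N m; "tool_pos": TCP position; "orientation": TCP orientation; "ft_force": force on the tool from outside, world axes, zero at the start; "ft_torque": the same for the moment, N m; "gripper_width": finger opening in m.
Only numpy, scipy, OpenCV 4.12 (cv2) and the standard library are available. Lean on these libraries where they do the work, as an engineer would, in place of code of your own. Each camera call takes 0.05 s, during which the arm holds its last target. There are 200 camera calls.

## Working session

There is one attempt and no reset: what is moved stays moved. The work goes in short steps, Python scripts to look and compute and a tool call to move; the robot and the scene stay as the last step left them, time stands still between calls to the robot, and variables do not carry over. Pictures are saved under pics/ and viewed, about 8 in all and at most 12, crops included, and the job is handed in when it is done.

Besides the shell and the picture viewer there is one more tool, called after "Call:" as name(argument=value, ...), one argument or row to a line, values as JSON. move_arm: Moves the arm, as the interface text tells. Its arguments: {"type":"object","properties":{"series":{"type":"array","items":{"type":"object","properties":{"delta_pos":{"type":"array","items":{"type":"number"}},"yaw":{"type":"number"},"gripper":{"type":"number"}}}}},"required":["series"]}

```bash
mkdir -p pics; cat > h.py <<'E'
import numpy as np, cv2
from workcell import arm, eyes
from scipy.spatial.transform import Rotation as R
def cam(n, st=None):
    p=eyes.camera_params(n); K=np.array(p["camera_matrix"])
    if n=="wrist":
        st=st or arm.state(); T=np.array(p["tool_from_camera"]); Rt=R.from_quat(st["orientation"]).as_matrix()
        return K, Rt@T[:3,:3], Rt@T[:3,3]+np.array(st["tool_pos"])
    a=np.array(p["attitude"]); return K, (R.from_quat(a).as_matrix() if a.size==4 else a), np.array(p["xyz"])
def pt(c,u,v,z):
    K,Rm,o=c; d=Rm@np.linalg.solve(K,[u,v,1.]); return o+d*(z-o[2])/d[2]
def px(c,P):
    K,Rm,o=c; q=K@(Rm.T@(np.array(P)-o)); return q[:2]/q[2]
def snap(n,f):
    im=cv2.cvtColor(eyes.get_image(n),cv2.COLOR_RGB2BGR); cv2.imwrite(f,im); return im
E
python3 - <<'E'
from h import *
s=arm.state(); print(s)
print(eyes.camera_params("top"))
snap("top","pics/top0.png"); 
E
```

```text
{'t': 0.0, 'joint_pos': array([ 1.24052493,  0.50836219, -0.23747193,  1.50112031,  0.1257125 ,
        1.14892207, -0.15481561]), 'qd': array([-0.00068274,  0.00077403, -0.00115848, -0.00029504,  0.00073284,
        0.0005749 ,  0.00026668]), 'joint_efforts': array([-1.20549830e-04, -6.20603299e+01, -2.18644179e+00, -2.49649912e+01,
        1.27995748e-02,  1.20995715e-02, -6.21307294e-06]), 'tool_pos': array([ 0.2635039 , -0.56618088,  0.23041705]), 'orientation': array([ 9.76360674e-01,  2.16145788e-01, -2.31235101e-04, -8.82282183e-04]), 'ft_force': array([ 0.532624  ,  0.03321981, -0.62842908]), 'ft_torque': array([-0.02633022,  0.06644245, -0.00046711]), 'gripper_width': 0.08542516451307149}
{'camera_matrix': array([[505.96305633,   0.        , 319.73426463],
       [  0.        , 505.96305633, 236.13710985],
       [  0.        ,   0.        ,   1.        ]]), 'xyz': array([0.30419443, 0.01248014, 1.21265871]), 'attitude': array([-0.70045405,  0.70499862, -0.08134602,  0.0756564 ])}
```

View pics/top0.png

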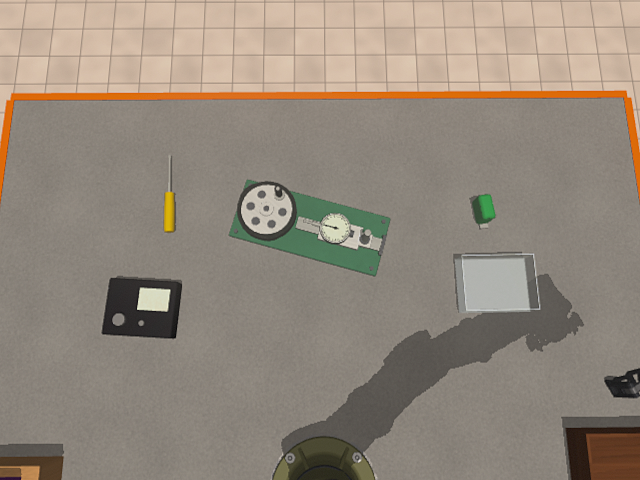

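The top view shows the stand at (240–390, 180–275), with the wheel at about (267,209), the handle at about (279,190), the dial at (335,228) and the post near (365,237). The tub, box, screwdriver and tape are clear of it. I'll enlarge the stand.

```bash
python3 - <<'E'
import cv2
im=cv2.imread("pics/top0.png")[170:285,225:400]
cv2.imwrite("pics/top0c.png",cv2.resize(im,None,fx=4.5,fy=4.5,interpolation=cv2.INTER_CUBIC))
E
```

```text
(no output)
```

View pics/top0c.png

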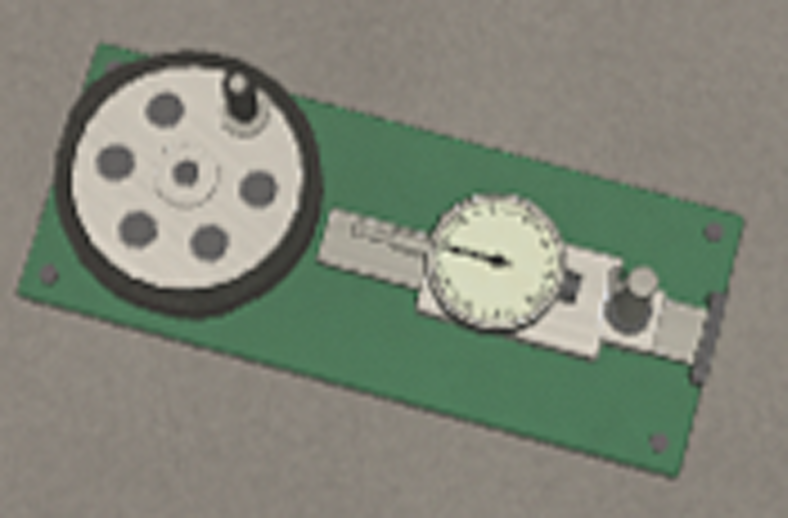

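```bash
python3 - <<'E'
from h import *
c=cam("top")
f=lambda u,v,z: pt(c,(u+.5)/4.5+224.5,(v+.5)/4.5+169.5,z)
hub=f(188,178,.067); boss=f(187,172,.078); dial=f(497,261,.072); post=f(643,281,.109); han=f(238,83,.120)
C=[f(100,43,.016),f(743,215,.016),f(678,477,.016),f(18,297,.016)]
for n,p in zip("hub boss dial post handle".split(),[hub,boss,dial,post,han]): print(n,p.round(4))
print([np.linalg.norm(C[i]-C[(i+1)%4]).round(4) for i in range(4)])
org=np.mean(C,0); y=(C[0]+C[3]-C[1]-C[2]); y/=np.linalg.norm(y); x=np.array([y[1],-y[0],0])
print("org",org,"y",y,"ang",np.degrees(np.arctan2(y[1],y[0])))
print("hub from org", org+.11*y)
for p in [hub,boss,dial,post,han]: print(((p-org)@x).round(4),((p-org)@y).round(4))
print("handle r",np.linalg.norm((han-hub)[:2]),np.linalg.norm((dial-post)[:2]))
s=arm.state(); print(R.from_quat(s["orientation"]).as_matrix().round(3))
E
```

```text
hub [0.629 0.127 0.067]
boss [0.6291 0.1265 0.078 ]
dial [ 0.5823 -0.0334  0.072 ]
post [ 0.5626 -0.1045  0.109 ]
handle [0.6634 0.0974 0.12  ]
[np.float64(0.3658), np.float64(0.1488), np.float64(0.3663), np.float64(0.1493)]
org [0.59929441 0.02615122 0.016     ] y [0.27307291 0.96199334 0.        ] ang 74.1527952133742
hub from org [0.62933243 0.13197049 0.016     ]
0.001 0.1052
0.0013 0.1047
-0.0001 -0.0619
0.0004 -0.1357
0.0422 0.0861
handle r 0.045387356294646915 0.07380339928097925
[[ 0.907  0.422 -0.001]
 [ 0.422 -0.907  0.002]
 [-0.    -0.002 -1.   ]]
```

The measured points agree with the given sizes to about 4 mm. I'm moving to hover over the post, with the jaws opening across the stand.

Call:
move_arm(
  series=[
    {"delta_pos":[1.5,2.3,0],"yaw":0.043,"gripper":0},
    {"delta_pos":[1.5,2.3,0],"yaw":0.043,"gripper":0},
    {"delta_pos":[1.5,2.3,0],"yaw":0.043,"gripper":0},
    {"delta_pos":[1.5,2.3,0],"yaw":0.043,"gripper":0},
    {"delta_pos":[1.5,2.3,0],"yaw":0.043,"gripper":0},
  ],
)

```text
t: 0.47
tool_pos: [0.3391, -0.4502, 0.2308]
orientation: [0.947, 0.321, -0.0, -0.001]
ft_force: [-0.1, 0.0, 0.2]
gripper_width: 0.0852
```

Call:
move_arm(
  series=[
    {"delta_pos":[1.5,2.3,0],"yaw":0.043,"gripper":0},
    {"delta_pos":[1.5,2.3,0],"yaw":0.043,"gripper":0},
    {"delta_pos":[1.5,2.3,0],"yaw":0.043,"gripper":0},
    {"delta_pos":[1.5,2.3,0],"yaw":0.043,"gripper":0},
    {"delta_pos":[1.5,2.3,0],"yaw":0.043,"gripper":0},
  ],
)

```text
t: 0.88
tool_pos: [0.414, -0.3353, 0.2309]
orientation: [0.907, 0.42, -0.0, -0.0]
ft_force: [0.7, -0.8, 0.0]
gripper_width: 0.0851
```

Call:
move_arm(
  series=[
    {"delta_pos":[1.5,2.3,0],"yaw":0.043,"gripper":0},
    {"delta_pos":[1.5,2.3,0],"yaw":0.043,"gripper":0},
    {"delta_pos":[1.5,2.3,0],"yaw":0.043,"gripper":0},
    {"delta_pos":[1.5,2.3,0],"yaw":0.043,"gripper":0},
    {"delta_pos":[1.5,2.3,0],"yaw":0.043,"gripper":0},
  ],
)

```text
t: 1.3
tool_pos: [0.489, -0.2204, 0.2309]
orientation: [0.857, 0.515, -0.0, -0.0]
ft_force: [0.8, -0.8, 0.2]
gripper_width: 0.0852
```

Call:
move_arm(
  series=[
    {"delta_pos":[1.5,2.3,0],"yaw":0.043,"gripper":0},
    {"delta_pos":[1.5,2.3,0],"yaw":0.043,"gripper":0},
    {"delta_pos":[1.5,2.3,0],"yaw":0.043,"gripper":0},
    {"delta_pos":[1.0,1.5,0],"yaw":0.043,"gripper":0},
    {"delta_pos":[0,0,0],"yaw":0.043,"gripper":0},
  ],
)

```text
t: 1.72
tool_pos: [0.5456, -0.1325, 0.231]
orientation: [0.795, 0.607, 0.001, -0.001]
ft_force: [-0.6, -0.2, 0.1]
gripper_width: 0.0855
```

```bash
python3 - <<'E'
from h import *
s=arm.state(); print(s["t"],s["tool_pos"],s["ft_force"]); Rm=R.from_quat(s["orientation"]).as_matrix(); print(Rm.round(3))
snap("wrist","pics/w1.png"); c=cam("wrist",s)
print(c[2], px(c,[.5626,-.1045,.109]), px(c,[.5823,-.0334,.072]))
np.save("w1.npy",np.r_[s["tool_pos"],s["orientation"]])
E
```

```text
1.7167 [ 0.54564772 -0.13248284  0.23104615] [-0.57759485 -0.21700063  0.12736149]
[[ 0.264  0.965  0.001]
 [ 0.965 -0.264  0.003]
 [ 0.003 -0.    -1.   ]]
[ 0.56707982 -0.05422655  0.37346664] [334.27449294 185.99870731] [334.18418887  83.52890817]
```

View pics/w1.png

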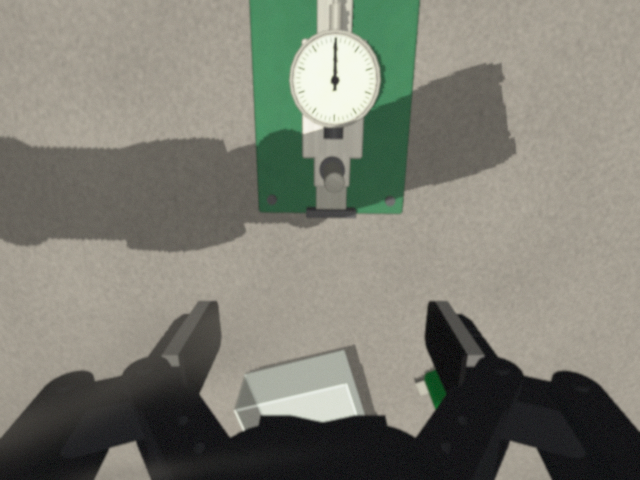

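The wrist view shows the post top at (334,182) and the dial centre at (335,80), with the needle at zero pointing up the picture, towards the wheel. The post lies 3 px from where I predicted.

```bash
python3 - <<'E'
from h import *
w=np.load("w1.npy"); s=dict(tool_pos=w[:3],orientation=w[3:]); c=cam("wrist",s)
p=pt(c,334,182,.109); d=pt(c,335,80,.072); a=pt(c,335,80,.068);print(p,d,np.linalg.norm((p-d)[:2]), "move",(p-w[:3])*100)
v=(d-p)[:2]; print(np.degrees(np.arctan2(v[1],v[0])))
print(np.degrees(np.arctan2(pt(c,262,205,.016)[1]-pt(c,250,0,.016)[1],0)), [np.degrees(np.arctan2(*(pt(c,*t,.016)-pt(c,*b,.016))[[1,0]])) for t,b in [((250,0),(259,211)),((420,0),(403,211)),]])
E
```

```text
[ 0.56316132 -0.10154139  0.109     ] [ 0.5835557  -0.03110611  0.072     ] 0.07332843048527328 move [  1.7513607    3.09414566 -12.20461506]
73.85174522548587
-90.0 [np.float64(73.97666126019315), np.float64(74.32511979553702)]
```

Call:
move_arm(
  series=[
    {"delta_pos":[0.6,1.0,-1],"yaw":0,"gripper":0},
    {"delta_pos":[0.6,1.0,-2],"yaw":0,"gripper":0},
    {"delta_pos":[0.55,1.0,-2],"yaw":0,"gripper":0},
    {"delta_pos":[0,0,-2.5],"yaw":0,"gripper":0},
    {"delta_pos":[0,0,-2.5],"yaw":0,"gripper":0},
  ],
)

```text
t: 2.18
tool_pos: [0.5613, -0.1074, 0.1302]
orientation: [0.798, 0.603, 0.0, 0.0]
ft_force: [0.2, -1.4, -1.3]
gripper_width: 0.0855
```

Call:
move_arm(
  series=[
    {"delta_pos":[0,0,-2],"yaw":0,"gripper":0},
    {"delta_pos":[0,0,-2],"yaw":0,"gripper":0},
    {"delta_pos":[0,0,-1.3],"yaw":0,"gripper":0},
    {"delta_pos":[0,0,0],"yaw":0,"gripper":0.3},
    {"delta_pos":[0,0,0],"yaw":0,"gripper":0.5},
  ],
)

```text
t: 2.6
tool_pos: [0.5605, -0.1081, 0.0777]
orientation: [0.798, 0.603, -0.001, -0.001]
ft_force: [-0.1, 0.7, 0.5]
gripper_width: 0.0636
```

```bash
python3 - <<'E'
from h import *
s=arm.state(); print(s["t"],s["tool_pos"],s["ft_force"],s["gripper_width"])
snap("wrist","pics/w2.png"); c=cam("wrist",s)
np.save("w2.npy",np.r_[s["tool_pos"],s["orientation"]])
E
```

```text
2.6 [ 0.56053596 -0.10808523  0.07766064] [-0.0865899   0.66515059  0.52011015] 0.06355422065436249
```

View pics/w2.png

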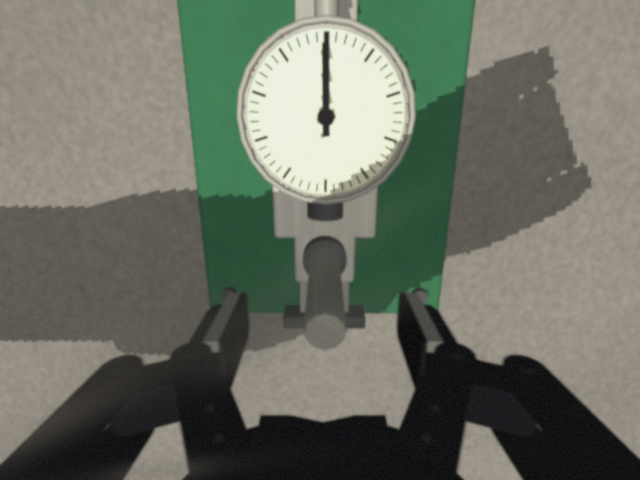

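The post sits centred between the pads (324,330) but 6 mm ahead of the tool, and the dial is clearly visible. I'll nudge forward and close.

Call:
move_arm(
  series=[
    {"delta_pos":[0.2,0.6,0],"yaw":0,"gripper":0.5},
    {"delta_pos":[0,0,0],"yaw":0,"gripper":0.7},
    {"delta_pos":[0,0,0],"yaw":0,"gripper":0.85},
    {"delta_pos":[0,0,0],"yaw":0,"gripper":1},
    {"delta_pos":[0,0,0],"yaw":0,"gripper":1},
  ],
)

```text
t: 3.07
tool_pos: [0.5634, -0.1011, 0.0793]
orientation: [0.797, 0.604, 0.0, 0.0]
ft_force: [-2.1, 1.3, 7.0]
gripper_width: 0.0142
```

Call:
move_arm(
  series=[
    {"delta_pos":[0,0,0],"yaw":0,"gripper":1},
    {"delta_pos":[0,0,0],"yaw":0,"gripper":1},
    {"delta_pos":[0.05,0.2,0],"yaw":0,"gripper":1},
    {"delta_pos":[0.05,0.2,0],"yaw":0,"gripper":1},
    {"delta_pos":[0.05,0.2,0],"yaw":0,"gripper":1},
  ],
)

```text
t: 3.48
tool_pos: [0.5641, -0.0988, 0.0793]
orientation: [0.798, 0.603, -0.002, 0.002]
ft_force: [-4.5, -7.3, 8.3]
gripper_width: 0.0143
```

```bash
cat >> h.py <<'E'
def needle(im,c,dialpos,axis,zd=.070,r=(.010,.027)):
    # needle clock angle: darkest radius over the dial face, clockwise from stand +y
    g=cv2.cvtColor(im,cv2.COLOR_BGR2GRAY).astype(np.float32); A=np.radians(np.arange(0,360,1.))
    y=np.r_[axis[:2],0]; x=np.array([y[1],-y[0],0]); rr=np.linspace(*r,25); best=[]
    o=np.r_[dialpos[:2],zd]
    P=np.array([[px(c,o+q*(np.cos(a)*y+np.sin(a)*x)) for q in rr] for a in A],np.float32)
    v=cv2.remap(g,P[...,0],P[...,1],cv2.INTER_LINEAR).mean(1); w=np.clip(np.median(v)-v-0.4*(np.median(v)-v.min()),0,None)
    a=np.degrees(np.angle((w*np.exp(1j*A)).sum()))%360
    return a, a/36, v.min(), np.median(v)
AX=np.array([np.cos(np.radians(74.15)),np.sin(np.radians(74.15)),0])
E
python3 - <<'E'
from h import *
im=cv2.imread("pics/w2.png"); w=np.load("w2.npy"); c=cam("wrist",dict(tool_pos=w[:3],orientation=w[3:]))
d=pt(c,326,116,.070); print("dial",d,"post",pt(c,324,332,.109)); print(needle(im,c,d,AX))
s=arm.state(); print(s["t"],s["tool_pos"],s["ft_force"],s["gripper_width"])
im=snap("wrist","pics/w3.png"); c=cam("wrist",s); print("pred dial px",px(c,d))
E
```

```text
dial [ 0.58406726 -0.03044676  0.07      ] post [ 0.56327987 -0.10117991  0.109     ]
(np.float64(359.06514087521464), np.float64(9.974031690978185), np.float32(45.413242), np.float32(237.1484))
3.4833 [ 0.56408366 -0.09881223  0.07933322] [-4.53147785 -7.32367092  8.29410701] 0.014262175079096088
pred dial px [323.44486624 141.21676377]
```

View pics/w3.png

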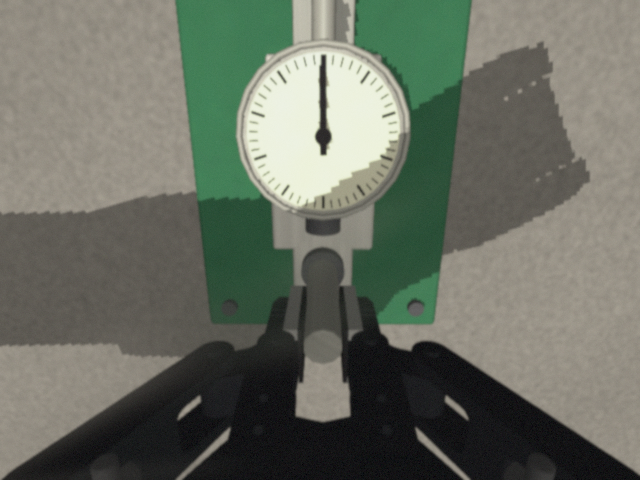

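The post is gripped, and the dial centre is at (323,136) with the needle still at zero. I'm sliding towards the wheel.

Call:
move_arm(
  series=[
    {"delta_pos":[0.07,0.24,0],"yaw":0,"gripper":1},
    {"delta_pos":[0.07,0.24,0],"yaw":0,"gripper":1},
    {"delta_pos":[0.07,0.24,0],"yaw":0,"gripper":1},
    {"delta_pos":[0.07,0.24,0],"yaw":0,"gripper":1},
    {"delta_pos":[0.06,0.2,0],"yaw":0,"gripper":1},
  ],
)

```text
t: 3.95
tool_pos: [0.5674, -0.0872, 0.0793]
orientation: [0.798, 0.602, -0.002, 0.001]
ft_force: [-4.0, -7.6, 9.1]
gripper_width: 0.0141
```

```bash
cat >> h.py <<'E'
def read(f):
    s=arm.state(); im=snap("wrist",f); c=cam("wrist",s); d=pt(c,323,136,.070)
    print(s["t"],s["tool_pos"].round(4),s["ft_force"].round(1),"dial",d.round(4),needle(im,c,d,AX))
E
python3 - <<'E'
from h import *
read("pics/w4.png")
E
```

```text
3.95 [ 0.5674 -0.0872  0.0793] [-4.  -7.6  9.1] dial [ 0.5878 -0.0168  0.07  ] (np.float64(359.2942930601256), np.float64(9.980397029447934), np.float32(45.49168), np.float32(236.70273))
```

Call:
move_arm(
  series=[
    {"delta_pos":[0.03,0.1,0],"yaw":0,"gripper":1},
    {"delta_pos":[0.03,0.1,0],"yaw":0,"gripper":1},
    {"delta_pos":[0.03,0.1,0],"yaw":0,"gripper":1},
    {"delta_pos":[0.03,0.1,0],"yaw":0,"gripper":1},
    {"delta_pos":[0.03,0.1,0],"yaw":0,"gripper":1},
  ],
)

```text
t: 4.42
tool_pos: [0.5688, -0.0823, 0.0793]
orientation: [0.798, 0.602, -0.002, 0.001]
ft_force: [-5.2, -8.1, 9.0]
gripper_width: 0.0143
```

```bash
python3 - <<'E'
from h import *
read("pics/w5.png")
E
```

```text
4.4167 [ 0.5688 -0.0823  0.0793] [-5.2 -8.1  9. ] dial [ 0.5892 -0.0119  0.07  ] (np.float64(0.8784403717688629), np.float64(0.02440112143802397), np.float32(47.92113), np.float32(236.80899))
```

Call:
move_arm(
  series=[
    {"delta_pos":[0.03,0.1,0],"yaw":0,"gripper":1},
    {"delta_pos":[0.03,0.1,0],"yaw":0,"gripper":1},
    {"delta_pos":[0.03,0.1,0],"yaw":0,"gripper":1},
    {"delta_pos":[0.0,0.0,0],"yaw":0,"gripper":1},
    {"delta_pos":[0.0,0.0,0],"yaw":0,"gripper":1},
  ],
)

```text
t: 4.88
tool_pos: [0.5696, -0.0796, 0.0793]
orientation: [0.798, 0.602, -0.002, 0.002]
ft_force: [-4.9, -7.7, 9.0]
gripper_width: 0.0143
```

```bash
python3 - <<'E'
from h import *
read("pics/w6.png")
E
```

```text
4.8833 [ 0.5696 -0.0796  0.0793] [-4.9 -7.7  9. ] dial [ 0.59   -0.0092  0.07  ] (np.float64(101.0312641237024), np.float64(2.806424003436178), np.float32(45.49539), np.float32(236.97018))
```

Call:
move_arm(
  series=[
    {"delta_pos":[0.02,0.07,0],"yaw":0,"gripper":1},
    {"delta_pos":[0.02,0.07,0],"yaw":0,"gripper":1},
    {"delta_pos":[0.0,0.0,0],"yaw":0,"gripper":1},
    {"delta_pos":[0.0,0.0,0],"yaw":0,"gripper":1},
    {"delta_pos":[0.0,0.0,0],"yaw":0,"gripper":1},
  ],
)

```text
t: 5.35
tool_pos: [0.5699, -0.0784, 0.0793]
orientation: [0.798, 0.602, -0.002, 0.002]
ft_force: [-5.2, -7.3, 9.4]
gripper_width: 0.0142
```

```bash
python3 - <<'E'
from h import *
read("pics/w7.png"); print(arm.state()["joint_pos"].round(2))
E
```

```text
5.35 [ 0.5699 -0.0784  0.0793] [-5.2 -7.3  9.4] dial [ 0.5903 -0.008   0.07  ] (np.float64(143.27918101116109), np.float64(3.9799772503100304), np.float32(39.919647), np.float32(237.07513))
[ 0.39  0.62 -0.47  1.82  0.39  0.79 -0.56]
```

The needle reads 4.0 mm. I'm releasing the post, rising straight up and going over to the crank handle.

Call:
move_arm(
  series=[
    {"delta_pos":[0,0,0],"yaw":0,"gripper":0.7},
    {"delta_pos":[0,0,0],"yaw":0,"gripper":0.3},
    {"delta_pos":[0,0,0],"yaw":0,"gripper":0},
    {"delta_pos":[0,0,0],"yaw":0,"gripper":0},
    {"delta_pos":[0,0,1.5],"yaw":0,"gripper":0},
  ],
)

```text
t: 5.82
tool_pos: [0.5695, -0.0742, 0.0912]
orientation: [0.797, 0.604, -0.001, -0.002]
ft_force: [0.1, -0.5, 0.2]
gripper_width: 0.0728
```

Call:
move_arm(
  series=[
    {"delta_pos":[0,0,2.5],"yaw":0,"gripper":0},
    {"delta_pos":[0,0,2.5],"yaw":0,"gripper":0},
    {"delta_pos":[0,0,2.5],"yaw":0,"gripper":0},
    {"delta_pos":[0,0,2.5],"yaw":0,"gripper":0},
    {"delta_pos":[1,1.6,1],"yaw":0,"gripper":0},
  ],
)

```text
t: 6.23
tool_pos: [0.5811, -0.0617, 0.2065]
orientation: [0.799, 0.602, 0.0, 0.002]
ft_force: [0.7, 0.2, -0.2]
gripper_width: 0.0856
```

Call:
move_arm(
  series=[
    {"delta_pos":[1.5,2.5,0],"yaw":0,"gripper":0},
    {"delta_pos":[1.5,2.5,0],"yaw":0,"gripper":0},
    {"delta_pos":[1.5,2.5,0],"yaw":0,"gripper":0},
    {"delta_pos":[1.5,2.5,0],"yaw":0,"gripper":0},
    {"delta_pos":[1.3,2.4,0],"yaw":0,"gripper":0},
  ],
)

```text
t: 6.65
tool_pos: [0.6547, 0.0673, 0.2032]
orientation: [0.797, 0.604, 0.0, -0.0]
ft_force: [0.0, -0.7, -0.1]
gripper_width: 0.0855
```

```bash
python3 - <<'E'
from h import *
s=arm.state(); print(s["t"],s["tool_pos"],s["ft_force"])
w=snap("wrist","pics/w8.png"); c=cam("wrist",s); np.save("w8.npy",np.r_[s["tool_pos"],s["orientation"]])
t=snap("top","pics/top1.png"); ct=cam("top")
print(needle(t,ct,pt(c,0,0,0)*0+np.array([.5903,-.008,0]),AX), px(ct,[.5903,-.008,.07]),px(c,[.6637,.1,.12]),px(c,[.6293,.1297,.078]))
tc=cv2.resize(t[170:290,225:405],None,fx=4,fy=4,interpolation=cv2.INTER_CUBIC)
h=np.zeros((600,800,3),np.uint8); h[:360,:480]=cv2.resize(w,(480,360)); 
cv2.imwrite("pics/top1c.png",tc)
E
```

```text
6.65 [0.65468638 0.06732908 0.20315938] [ 0.04444643 -0.71577826 -0.08824003]
(np.float64(316.6721048320103), np.float64(8.79644735644473), np.float32(79.11453), np.float32(86.92813)) [324.06208633 224.5415076 ] [321.98203656 193.22245644] [266.10454396 155.50242908]
```

View pics/w8.png

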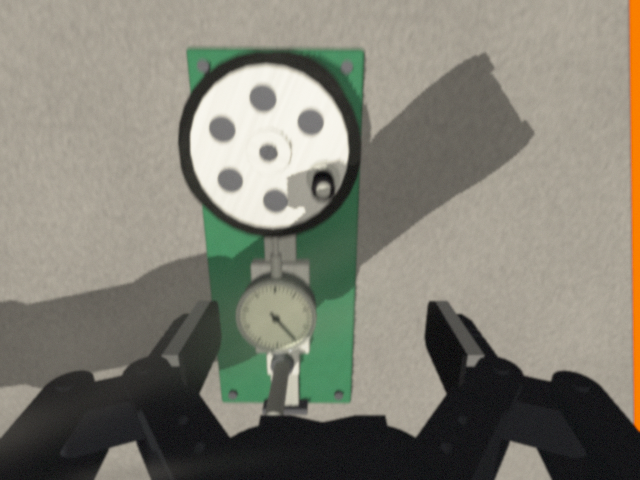

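View pics/top1c.png

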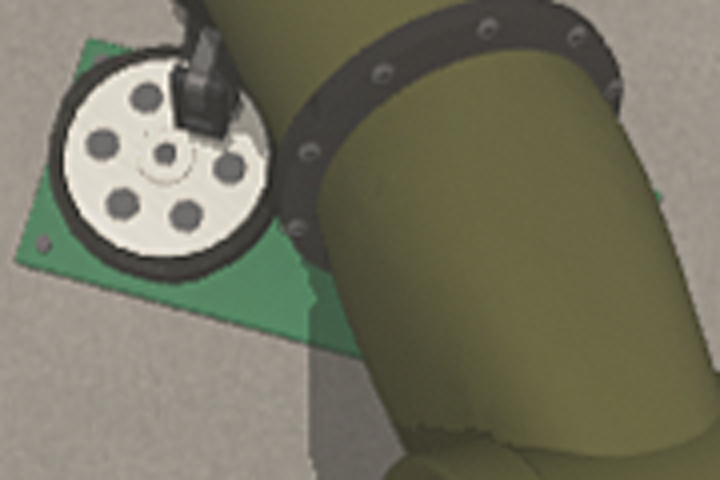

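The wrist view shows the handle top at (322,188), the boss at (268,152) and the dial at (276,312), reading about 3.8 mm. The top camera's view of the dial is blocked by the arm. I'll check whether the wrist or scene camera will see the dial while cranking.

```bash
python3 - <<'E'
from h import *
w=np.load("w8.npy"); c=cam("wrist",dict(tool_pos=w[:3],orientation=w[3:]))
im=cv2.imread("pics/w8.png")
hub=pt(c,268,152,.078); han=pt(c,322,188,.120); d=pt(c,276,312,.070)
print("hub",hub,"han",han,"r",np.linalg.norm((han-hub)[:2]),"dial",d, np.linalg.norm((hub-d)[:2]), needle(im,c,d,AX))
D=np.array([.5903,-.008,.07])
v=(han-hub)[:2]; print("handle ang",np.degrees(np.arctan2(v[1],v[0])))
for yaw in (0,30,60,-30,-60,-90,90,150,180):
  Rz=R.from_euler('z',yaw,degrees=True).as_matrix()
  out=[]
  for a in range(0,360,45):
    t=hub+.045*np.array([np.cos(np.radians(a)),np.sin(np.radians(a)),0]); t[2]=.085
    cc=(c[0],Rz@c[1],Rz@(c[2]-w[:3])+t); out.append(tuple(px(cc,d).round().astype(int).tolist()))
  print(yaw,out)
s=eyes.camera_params("scene"); print(s["xyz"]); print(px(cam("scene"),d))
E
```

```text
hub [0.63144088 0.13172126 0.078     ] han [0.66462694 0.10325463 0.12      ] r 0.04372257637162833 dial [ 0.5934338  -0.00102018  0.07      ] 0.13807544226219204 (np.float64(156.52532236394103), np.float64(4.347925621220584), np.float32(117.6407), np.float32(158.38696))
handle ang -40.62261764197359
0 [(251, 508), (287, 537), (340, 542), (383, 519), (393, 479), (359, 445), (300, 439), (255, 467)]
30 [(128, 457), (146, 498), (194, 522), (248, 516), (279, 484), (268, 441), (217, 413), (157, 420)]
60 [(31, 354), (22, 403), (60, 447), (119, 463), (170, 446), (186, 401), (152, 353), (86, 332)]
-30 [(381, 510), (431, 524), (484, 509), (513, 471), (498, 430), (444, 412), (386, 431), (361, 472)]
-60 [(506, 463), (565, 457), (613, 420), (620, 370), (577, 336), (508, 344), (462, 388), (463, 436)]
-90 [(607, 365), (670, 331), (700, 269), (673, 214), (601, 206), (532, 250), (511, 314), (543, 359)]
90 [(-11, 202), (-56, 247), (-41, 311), (16, 356), (83, 363), (128, 328), (124, 266), (67, 211)]
150 [(218, -94), (122, -140), (40, -92), (27, 11), (80, 99), (162, 131), (234, 97), (261, 8)]
180 [(445, -87), (390, -187), (287, -204), (212, -122), (210, -9), (269, 70), (354, 81), (425, 21)]
[0.91760426 0.60113971 0.87806541]
[311.30854188 250.05314133]
```

Cranking would hide the dial for much of the turn. But the 3 mm swelling is about 4 px in this wrist picture, so I'll unwrap the tyre to predict where it lies.

```bash
cat > pol.py <<'E'
from h import *
from scipy.optimize import least_squares
def polar(im,c,hub,z=.067,A=np.arange(0,360,1.),r=np.arange(.050,.085,.00025)):
    a=np.radians(A)[None]; P=np.stack([hub[0]+r[:,None]*np.cos(a),hub[1]+r[:,None]*np.sin(a),np.full((len(r),len(A)),z)],-1)
    q=(P-c[2])@c[1]@c[0].T; q=q[...,:2]/q[...,2:]; q=q.astype(np.float32)
    return cv2.remap(im,q[...,0],q[...,1],cv2.INTER_CUBIC),r
E
python3 - <<'E'
from pol import *
out=[]
w=np.load("w8.npy"); cw=cam("wrist",dict(tool_pos=w[:3],orientation=w[3:])); ct=cam("top")
for f,c,hub in [("pics/w8.png",cw,pt(cw,268,152,.078)),("pics/top0.png",ct,np.array([.629,.1268,0]))]:
    im=cv2.imread(f); A=np.arange(0,360,2.); hub=hub.copy()
    for k in range(3):  # centre on disc's rim (60 mm): bright->dark edge
        p,r=polar(im,c,hub,A=A); g=cv2.GaussianBlur(cv2.cvtColor(p,cv2.COLOR_BGR2GRAY).astype(float),(3,5),0)
        m=(r>.054)&(r<.066); e=r[m][np.argmin(np.gradient(g[m],axis=0),0)]
        sol=least_squares(lambda x:x[0]+x[1]*np.cos(np.radians(A))+x[2]*np.sin(np.radians(A))-e,[.06,0,0],loss="soft_l1",f_scale=.0005).x
        hub[:2]+=sol[1:]
    print(f,hub,sol)
    m=(r>.066)&(r<.080); gr=np.gradient(g[m],axis=0); e=r[m][np.argmax(gr,0)]
    print((e*1000).round(1)[::5])
    out.append(cv2.resize(polar(im,c,hub)[0],(800,290)))
cv2.imwrite("pics/pol.png",np.vstack(out))
E
```

```text
pics/w8.png [0.63052238 0.13143595 0.078     ] [ 6.09665120e-02  4.39672937e-05 -1.69323576e-05]
[79.  78.8 77.  78.3 77.3 78.8 72.8 70.8 70.8 68.5 68.5 70.5 68.3 68.8
 69.  69.  69.  69.3 70.  70.  69.3 68.3 68.3 68.3 68.5 69.  68.5 68.8
 68.8 68.8 69.8 69.5 69.8 70.  70.  70. ]
pics/top0.png [0.63000451 0.12767481 0.        ] [5.99526581e-02 1.87727236e-05 1.15861475e-05]
[69.5 68.5 70.5 70.5 71.8 72.3 71.8 69.8 70.  69.3 69.3 69.8 69.8 71.3
 71.5 72.8 73.3 74.3 75.3 76.5 76.  75.5 74.8 74.5 79.8 77.8 72.  70.8
 69.5 69.8 69.5 69.3 69.  68.8 68.8 69. ]
```

View pics/pol.png

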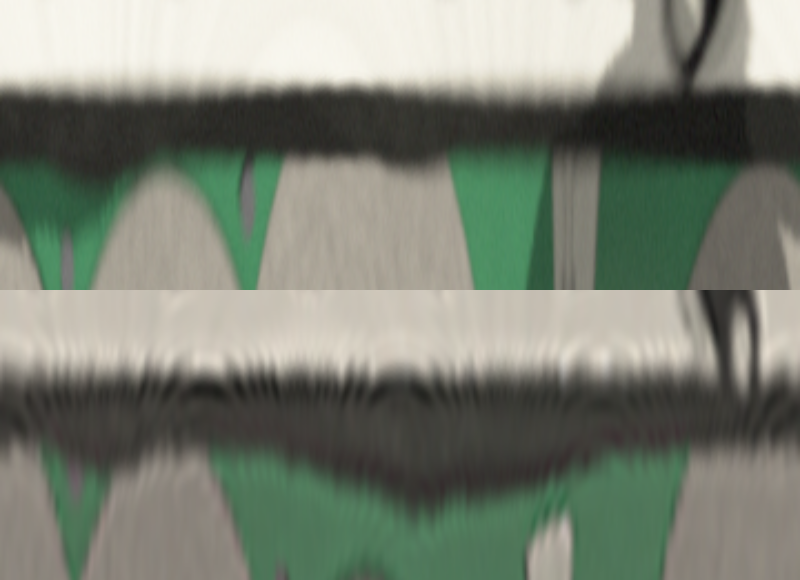

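The unwrapped tyre shows the larger bulge at about 45° (world angle) and a lesser one at about 186°. The handle is at about −41° and the plunger's line meets the rim at about −106°, so I need to turn the wheel clockwise by about 150°. I'll grip the handle with the heading turned −60°, so the wrist camera can see the dial at the end of the turn.

Call:
move_arm(
  series=[
    {"delta_pos":[0.2,0.7,-0.5],"yaw":-0.11,"gripper":0},
    {"delta_pos":[0.2,0.7,-0.5],"yaw":-0.11,"gripper":0},
    {"delta_pos":[0.2,0.7,-0.5],"yaw":-0.11,"gripper":0},
    {"delta_pos":[0.2,0.7,-0.5],"yaw":-0.11,"gripper":0},
    {"delta_pos":[0.2,0.7,-0.5],"yaw":-0.11,"gripper":0},
  ],
)

```text
t: 7.17
tool_pos: [0.6639, 0.1006, 0.1778]
orientation: [0.932, 0.362, -0.0, -0.0]
ft_force: [0.7, -0.4, 0.5]
gripper_width: 0.0855
```

Call:
move_arm(
  series=[
    {"delta_pos":[0,0,-0.5],"yaw":-0.11,"gripper":0},
    {"delta_pos":[0,0,0],"yaw":-0.11,"gripper":0},
    {"delta_pos":[0,0,0],"yaw":-0.11,"gripper":0},
    {"delta_pos":[0,0,0],"yaw":-0.11,"gripper":0},
    {"delta_pos":[0,0,0],"yaw":-0.06,"gripper":0},
  ],
)

```text
t: 7.58
tool_pos: [0.6637, 0.1004, 0.1731]
orientation: [0.993, 0.12, -0.0, -0.0]
ft_force: [-1.2, -0.4, -0.7]
gripper_width: 0.0857
```

```bash
python3 - <<'E'
from h import *
s=arm.state(); print(s["t"],s["tool_pos"],s["ft_force"],s["joint_pos"].round(2)); Rm=R.from_quat(s["orientation"]).as_matrix(); print(np.degrees(np.arctan2(Rm[1,0],Rm[0,0])))
w=snap("wrist","pics/w9.png"); c=cam("wrist",s); np.save("w9.npy",np.r_[s["tool_pos"],s["orientation"]])
print("handle px",px(c,[.6643,.1015,.12]),"dial",px(c,[.5907,-.0083,.07]),"hub",px(c,[.63,.13,.078]))
E
```

```text
7.5833 [0.66369762 0.10040107 0.17307139] [-1.24151009 -0.40236955 -0.72763665] [-0.06  0.63 -0.23  1.45  0.15  1.09 -1.65]
13.753779229895795
handle px [322.00911833 258.32814978] dial [432.23483228 346.74305488] hub [272.52083197 270.16259872]
```

View pics/w9.png

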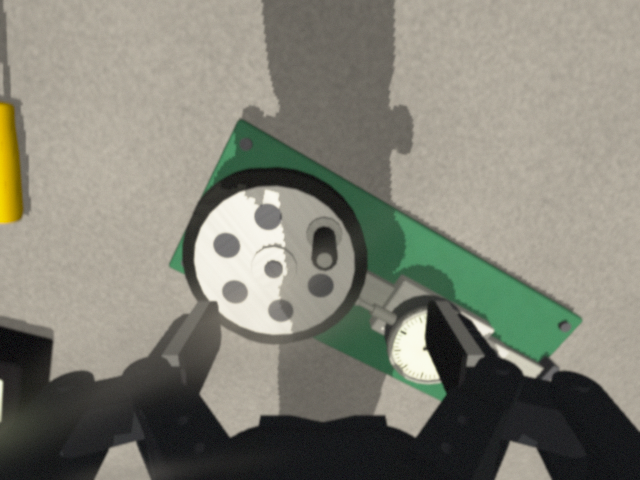

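The handle top is at (324,259) and the boss at (274,269), both within 2 px of prediction. I'm descending and gripping.

Call:
move_arm(
  series=[
    {"delta_pos":[0.05,0.1,-1.5],"yaw":0,"gripper":0},
    {"delta_pos":[0,0,-2],"yaw":0,"gripper":0},
    {"delta_pos":[0,0,-2],"yaw":0,"gripper":0},
    {"delta_pos":[0,0,-1.5],"yaw":0,"gripper":0.2},
    {"delta_pos":[0,0,-0.8],"yaw":0,"gripper":0.5},
  ],
)

```text
t: 8.05
tool_pos: [0.6633, 0.101, 0.093]
orientation: [0.992, 0.123, -0.002, 0.0]
ft_force: [-0.2, 0.0, 0.3]
gripper_width: 0.064
```

Call:
move_arm(
  series=[
    {"delta_pos":[0,0,0],"yaw":0,"gripper":0.7},
    {"delta_pos":[0,0,0],"yaw":0,"gripper":0.85},
    {"delta_pos":[0,0,0],"yaw":0,"gripper":1},
    {"delta_pos":[0,0,0],"yaw":0,"gripper":1},
    {"delta_pos":[0,0,0],"yaw":0,"gripper":1},
  ],
)

```text
t: 8.47
tool_pos: [0.666, 0.1008, 0.0969]
orientation: [0.992, 0.122, 0.002, 0.0]
ft_force: [1.6, -1.6, 2.9]
gripper_width: 0.0137
```

```bash
python3 - <<'E'
from h import *
s=arm.state(); print(s["t"],s["tool_pos"],s["ft_force"],s["gripper_width"])
hub=np.array([.63,.13]); v=s["tool_pos"][:2]-hub; a0=np.degrees(np.arctan2(v[1],v[0])); print(np.linalg.norm(v),a0)
p=s["tool_pos"][:2]*1
for i in range(1,26):
    a=np.radians(a0-6*i); q=hub+.045*np.array([np.cos(a),np.sin(a)]); print(i,np.degrees(a).round(),((q-p)*100).round(2),end=" ; "); p=q
E
```

```text
8.4667 [0.66597672 0.10076546 0.09690927] [ 1.61357747 -1.5949632   2.87600189] 0.013651208459746189
0.04635712237814521 -39.09717864082035
1 -45.0 [-0.42 -0.26] ; 2 -51.0 [-0.35 -0.31] ; 3 -57.0 [-0.38 -0.28] ; 4 -63.0 [-0.41 -0.23] ; 5 -69.0 [-0.43 -0.19] ; 6 -75.0 [-0.45 -0.14] ; 7 -81.0 [-0.46 -0.1 ] ; 8 -87.0 [-0.47 -0.05] ; 9 -93.0 [-0.47  0.  ] ; 10 -99.0 [-0.47  0.05] ; 11 -105.0 [-0.46  0.1 ] ; 12 -111.0 [-0.45  0.15] ; 13 -117.0 [-0.43  0.19] ; 14 -123.0 [-0.41  0.24] ; 15 -129.0 [-0.38  0.28] ; 16 -135.0 [-0.35  0.32] ; 17 -141.0 [-0.31  0.35] ; 18 -147.0 [-0.28  0.38] ; 19 -153.0 [-0.23  0.41] ; 20 -159.0 [-0.19  0.43] ; 21 -165.0 [-0.14  0.45] ; 22 -171.0 [-0.1   0.46] ; 23 -177.0 [-0.05  0.47] ; 24 -183.0 [0.   0.47] ; 25 -189.0 [0.05 0.47] ;
```

Call:
move_arm(
  series=[
    {"delta_pos":[-0.32,-0.34,0],"yaw":0,"gripper":1},
    {"delta_pos":[-0.35,-0.31,0],"yaw":0,"gripper":1},
    {"delta_pos":[-0.38,-0.28,0],"yaw":0,"gripper":1},
    {"delta_pos":[-0.41,-0.23,0],"yaw":0,"gripper":1},
    {"delta_pos":[-0.43,-0.19,0],"yaw":0,"gripper":1},
  ],
)

```text
t: 8.88
tool_pos: [0.6479, 0.0878, 0.0969]
orientation: [0.992, 0.122, 0.003, -0.0]
ft_force: [4.9, -0.6, 2.1]
gripper_width: 0.0139
```

Call:
move_arm(
  series=[
    {"delta_pos":[-0.45,-0.14,0],"yaw":0,"gripper":1},
    {"delta_pos":[-0.46,-0.1,0],"yaw":0,"gripper":1},
    {"delta_pos":[-0.47,-0.05,0],"yaw":0,"gripper":1},
    {"delta_pos":[-0.47,0,0],"yaw":0,"gripper":1},
    {"delta_pos":[-0.47,0.05,0],"yaw":0,"gripper":1},
  ],
)

```text
t: 9.3
tool_pos: [0.6237, 0.0853, 0.0968]
orientation: [0.992, 0.122, 0.002, 0.0]
ft_force: [4.4, -0.8, 6.2]
gripper_width: 0.0137
```

```bash
python3 - <<'E'
from h import *
s=arm.state(); print(s["t"],s["tool_pos"],s["ft_force"])
v=s["tool_pos"][:2]-np.array([.63,.13]); print(np.linalg.norm(v),np.degrees(np.arctan2(v[1],v[0])))
w=snap("wrist","pics/w10.png"); c=cam("wrist",s); d=np.array([.5907,-.0083,.07]); print(px(c,d),needle(w,c,d,AX))
E
```

```text
9.3 [0.62365432 0.08534582 0.09676217] [ 4.44862203 -0.81942181  6.21913488]
0.045102804177760074 -98.08798310923252
[469.2911608  367.02280525] (np.float64(277.44142015996084), np.float64(7.706706115554468), np.float32(22.724218), np.float32(68.10547))
```

Call:
move_arm(
  series=[
    {"delta_pos":[-0.46,0.1,0],"yaw":0,"gripper":1},
    {"delta_pos":[-0.45,0.15,0],"yaw":0,"gripper":1},
    {"delta_pos":[-0.43,0.19,0],"yaw":0,"gripper":1},
    {"delta_pos":[-0.41,0.24,0],"yaw":0,"gripper":1},
    {"delta_pos":[-0.38,0.28,0],"yaw":0,"gripper":1},
  ],
)

```text
t: 9.77
tool_pos: [0.6024, 0.0953, 0.0968]
orientation: [0.992, 0.122, 0.002, -0.0]
ft_force: [4.7, -0.9, 6.0]
gripper_width: 0.0139
```

Call:
move_arm(
  series=[
    {"delta_pos":[-0.35,0.32,0],"yaw":0,"gripper":1},
    {"delta_pos":[-0.31,0.35,0],"yaw":0,"gripper":1},
    {"delta_pos":[-0.28,0.38,0],"yaw":0,"gripper":1},
    {"delta_pos":[-0.23,0.41,0],"yaw":0,"gripper":1},
    {"delta_pos":[-0.19,0.43,0],"yaw":0,"gripper":1},
  ],
)

```text
t: 10.18
tool_pos: [0.5892, 0.114, 0.0967]
orientation: [0.992, 0.122, 0.002, 0.0]
ft_force: [6.0, -0.7, 5.3]
gripper_width: 0.0139
```

```bash
cat >> h.py <<'E'
def look(f):
    s=arm.state(); v=s["tool_pos"][:2]-np.array([.63,.13])
    w=snap("wrist",f); c=cam("wrist",s); d=np.array([.5907,-.0083,.07])
    print(s["t"],s["tool_pos"].round(4),s["ft_force"].round(1),"r",np.linalg.norm(v).round(4),"ang",np.degrees(np.arctan2(v[1],v[0])).round(1),px(c,d).round(),needle(w,c,d,AX)); return w,c
E
python3 - <<'E'
from h import *
look("pics/w11.png")
E
```

```text
10.1833 [0.5892 0.114  0.0967] [ 6.  -0.7  5.3] r 0.0439 ang -158.6 [542. 327.] (np.float64(143.9983256061711), np.float64(3.9999534890603083), np.float32(60.369884), np.float32(251.95966))
```

View pics/w11.png

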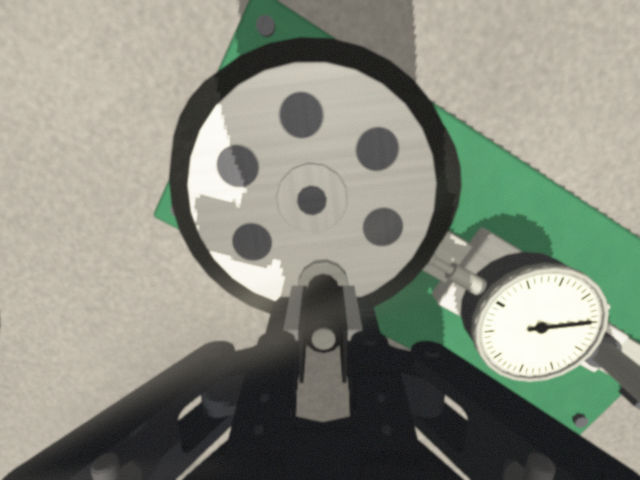

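The dial is clear at (541,327) and reads 4.0 mm, on the plain tyre, and the bulge is coming up to the plunger. I'm continuing in 3° rows, reading after each call.

Call:
move_arm(
  series=[
    {"delta_pos":[-0.08,0.22,0],"yaw":0,"gripper":1},
    {"delta_pos":[-0.07,0.23,0],"yaw":0,"gripper":1},
    {"delta_pos":[-0.05,0.23,0],"yaw":0,"gripper":1},
    {"delta_pos":[-0.04,0.23,0],"yaw":0,"gripper":1},
    {"delta_pos":[-0.03,0.23,0],"yaw":0,"gripper":1},
  ],
)

```text
t: 10.65
tool_pos: [0.5867, 0.1244, 0.0967]
orientation: [0.993, 0.122, 0.002, 0.001]
ft_force: [5.6, -4.7, 6.6]
gripper_width: 0.0139
```

```bash
python3 -c "
from h import *
look('pics/w12.png')"
```

```text
10.65 [0.5867 0.1244 0.0967] [ 5.6 -4.7  6.6] r 0.0437 ang -172.6 [561. 326.] (np.float64(177.76948423024058), np.float64(4.938041228617794), np.float32(60.976017), np.float32(252.23956))
```

Call:
move_arm(
  series=[
    {"delta_pos":[-0.02,0.24,0],"yaw":0,"gripper":1},
    {"delta_pos":[-0.01,0.24,0],"yaw":0,"gripper":1},
    {"delta_pos":[0.01,0.24,0],"yaw":0,"gripper":1},
    {"delta_pos":[0,0,0],"yaw":0,"gripper":1},
    {"delta_pos":[0,0,0],"yaw":0,"gripper":1},
  ],
)

```text
t: 11.12
tool_pos: [0.5864, 0.1324, 0.0967]
orientation: [0.992, 0.122, 0.002, 0.0]
ft_force: [5.0, -2.2, 5.7]
gripper_width: 0.0139
```

```bash
python3 -c "
from h import *
look('pics/w13.png')"
```

```text
11.1167 [0.5864 0.1324 0.0967] [ 5.  -2.2  5.7] r 0.0436 ang 176.8 [575. 329.] (np.float64(231.33177967494677), np.float64(6.425882768748521), np.float32(46.456093), np.float32(252.2143))
```

Call:
move_arm(
  series=[
    {"delta_pos":[0.01,0.16,0],"yaw":0,"gripper":1},
    {"delta_pos":[0.02,0.16,0],"yaw":0,"gripper":1},
    {"delta_pos":[0,0,0],"yaw":0,"gripper":1},
    {"delta_pos":[0,0,0],"yaw":0,"gripper":1},
    {"delta_pos":[0,0,0],"yaw":0,"gripper":1},
  ],
)

```text
t: 11.58
tool_pos: [0.5866, 0.135, 0.0967]
orientation: [0.993, 0.122, 0.002, 0.0]
ft_force: [5.6, -3.2, 6.4]
gripper_width: 0.0138
```

```bash
python3 -c "
from h import *
look('pics/w14.png')"
```

```text
11.5833 [0.5866 0.135  0.0967] [ 5.6 -3.2  6.4] r 0.0436 ang 173.4 [579. 331.] (np.float64(240.04580476882944), np.float64(6.667939021356373), np.float32(46.95539), np.float32(252.0852))
```

Call:
move_arm(
  series=[
    {"delta_pos":[0.03,0.16,0],"yaw":0,"gripper":1},
    {"delta_pos":[0.03,0.16,0],"yaw":0,"gripper":1},
    {"delta_pos":[0,0,0],"yaw":0,"gripper":1},
    {"delta_pos":[0,0,0],"yaw":0,"gripper":1},
    {"delta_pos":[0,0,0],"yaw":0,"gripper":1},
  ],
)

```text
t: 12.05
tool_pos: [0.5871, 0.1381, 0.0967]
orientation: [0.993, 0.122, 0.002, 0.0]
ft_force: [5.5, -3.9, 7.4]
gripper_width: 0.0139
```

```bash
python3 -c "
from h import *
look('pics/w15.png')"
```

```text
12.05 [0.5871 0.1381 0.0967] [ 5.5 -3.9  7.4] r 0.0436 ang 169.3 [584. 332.] (np.float64(246.27872807805056), np.float64(6.841075779945849), np.float32(47.3359), np.float32(251.99986))
```

Call:
move_arm(
  series=[
    {"delta_pos":[0.04,0.16,0],"yaw":0,"gripper":1},
    {"delta_pos":[0.04,0.16,0],"yaw":0,"gripper":1},
    {"delta_pos":[0,0,0],"yaw":0,"gripper":1},
    {"delta_pos":[0,0,0],"yaw":0,"gripper":1},
    {"delta_pos":[0,0,0],"yaw":0,"gripper":1},
  ],
)

```text
t: 12.52
tool_pos: [0.5879, 0.1412, 0.0967]
orientation: [0.993, 0.122, 0.002, 0.001]
ft_force: [4.4, -4.3, 8.0]
gripper_width: 0.0139
```

```bash
python3 -c "
from h import *
look('pics/w16.png')"
```

```text
12.5167 [0.5879 0.1412 0.0967] [ 4.4 -4.3  8. ] r 0.0436 ang 165.1 [588. 335.] (np.float64(247.0092370173769), np.float64(6.861367694927136), np.float32(46.32961), np.float32(251.93008))
```

The readings rise 6.43, 6.67, 6.84, 6.86 mm and flatten out, so a parabola puts the peak within 2° of here. I'm releasing, rising and re-reading.

Call:
move_arm(
  series=[
    {"delta_pos":[0,0,0],"yaw":0,"gripper":0.8},
    {"delta_pos":[0,0,0],"yaw":0,"gripper":0.6},
    {"delta_pos":[0,0,0],"yaw":0,"gripper":0.3},
    {"delta_pos":[0,0,0],"yaw":0,"gripper":0.3},
    {"delta_pos":[0,0,0],"yaw":0,"gripper":0.3},
  ],
)

```text
t: 12.98
tool_pos: [0.5856, 0.1426, 0.0949]
orientation: [0.992, 0.123, -0.001, -0.0]
ft_force: [0.2, -0.7, -0.4]
gripper_width: 0.0595
```

Call:
move_arm(
  series=[
    {"delta_pos":[0,0,1],"yaw":0,"gripper":0.3},
    {"delta_pos":[0,0,2],"yaw":0,"gripper":0.3},
    {"delta_pos":[0,0,2],"yaw":0,"gripper":0.3},
    {"delta_pos":[0,0,2],"yaw":0,"gripper":0.3},
    {"delta_pos":[0,0,1],"yaw":0,"gripper":0.3},
  ],
)

```text
t: 13.4
tool_pos: [0.5871, 0.1427, 0.1783]
orientation: [0.992, 0.123, 0.002, -0.0]
ft_force: [0.3, 0.7, -0.2]
gripper_width: 0.0599
```

Call:
move_arm(
  series=[
    {"delta_pos":[0,-0.5,0],"yaw":0,"gripper":0.3},
    {"delta_pos":[0,0,0],"yaw":0,"gripper":0.3},
    {"delta_pos":[0,0,0],"yaw":0,"gripper":0.3},
    {"delta_pos":[0,0,0],"yaw":0,"gripper":0.3},
    {"delta_pos":[0,0,0],"yaw":0,"gripper":0.3},
  ],
)

```text
t: 13.82
tool_pos: [0.5857, 0.1371, 0.1741]
orientation: [0.992, 0.123, -0.001, 0.0]
ft_force: [-0.2, -0.4, 0.2]
gripper_width: 0.0598
```

```bash
python3 -c "
from h import *
look('pics/w17.png')"
```

```text
13.8167 [0.5857 0.1371 0.1741] [-0.2 -0.4  0.2] r 0.0449 ang 170.9 [512. 271.] (np.float64(247.60670445911916), np.float64(6.87796401275331), np.float32(70.95953), np.float32(248.29126))
```

View pics/w17.png

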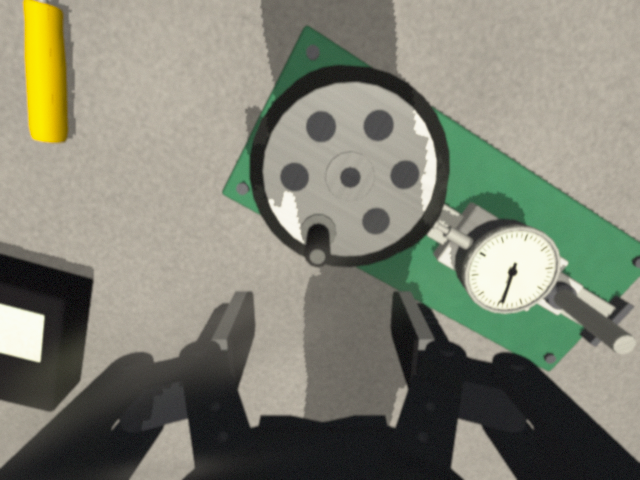

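With nothing touching, the needle reads 6.88 mm at (512,271). That is 2.9 mm above the plain tyre, which rules out the 1.5 mm swelling. I'm handing in.

```bash
python3 -c "
from h import *
print(arm.job_done()); print(arm.state()['t'])"
```

```text
the job is handed in; nothing more can be done
None
the job is handed in; nothing more can be done
```

The job is handed in: the tyre's high spot is under the plunger and the indicator is bearing on it. No verdict was reported, and it took about 14 of the 70 s.

- **Setting the indicator:** I slid it up by its post until the dial read 4.0 mm on the plain tyre, then let go of the post.
- **Turning the wheel:** A picture of the tyre showed two bulges. I turned the wheel about 154° clockwise by its crank, bringing the larger one under the plunger. I didn't make a full turn, so the smaller bulge never passed under the plunger.
- **Finding the top:** Over the last stretch the dial read 4.0, 4.9, 6.43, 6.67, 6.84 and 6.86 mm. A curve through the last three puts the top within about 2° of where the wheel stands; I stopped there rather than turning on past it.
- **Last check:** With the gripper open and clear, the dial read 6.88 mm. That is 2.9 mm above the plain tyre, which rules out the 1.5 mm swelling. Wrist forces were near zero, and the screwdriver and control box looked undisturbed. The tub and tape measure were out of that view, and the arm stayed well above them.
- **Checks that disagreed:**
  - Camera estimates of the wheel and dial positions differed by 3–7 mm, so I went by the dial reading.
  - An automatic dial reading of 7.7 mm partway through the turn was wrong because a finger hid the dial.
  - The arm covered the dial in the top camera, so that view was no use as a check.

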